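Seat the fused-glass tile in the serving board

ROBOT

A 7-joint arm with a two-finger parallel gripper is mounted at the origin on the work surface. World frame = base frame: x ahead of the robot, y to its left, z up, the work surface at z = 0. Lengths are in m, angles in rad, forces in N, time in s.
With the tool pointing down it reaches from about 0.35 to 0.9 m from the base axis. Payload 19.9 kg.
Tool frame: the origin (TCP) lies midway between the tips of the shut fingers; the grasp point (between the pads) lies 19 mm behind it; z points along the fingers, y is the line along which they close (so a half turn about z gives the same grasp; the last joint's range is limited). The gripper opens to 85 mm and grips with 20 to 120 N. Pads are 22 mm wide; open, the fingers measure 114 mm over their backs; the gripper's body (76 mm by 85 mm) begins 54 mm behind the grasp point. The pads swing forward as they close: fully open they stand 13 mm farther back than shut.
Start: joints at [1.071, 0.417, -0.01, 1.614, 0.005, 1.111, -0.053], TCP at [0.276, -0.561, 0.231] pointing down, gripper open.
Joint ranges: [-2.81, 2.81], [-0.39, 2.02], [-1.27, 1.25], [0.06, 2.57], [-1.19, 4.33], [0.19, 2], [-2.82, 2.82]. Speed limits (rad/s): [1.89, 1.89, 2.39, 2.39, 3.01, 3.01, 3.01].

INTERFACE

Orientations are given as a unit quaternion [w, x, y, z].
In Python, from bench import env gives the robot as it stands.
- The arm moves only by the tool play_rows, never from a script. Its arguments are lists of equal length, an entry for each row: "linear": the shift along the tool's x, y, z in mm, a list of three; "delta_rot": the turn, a rotation vector about the tool's x, y, z in rad, a list of three. In form: {"linear": [[dx, dy, dz], ...], "delta_rot": [[ax, ay, az], ...]}. A call has 1 to 20 rows; each row is the pose to reach, as a shift and turn from the pose commanded when the call began, along the tool's axes at that moment; what a row does not reach only later rows make up. A row lasts 1/8 s, in which the tool goes at most 62.5 mm and 10.7 degrees, less where a joint would pass 70% of its speed; a pose out of reach is approached as far as the arm can. A call with a gripper value outside its range is refused whole. "hand" is the gripper's target within -1 to 1 (fully open at 1, half-way at 0, shut at -1), set as the call begins (left out, the last holds). The fingers move at their own pace and stop on an object; "squeeze" is the grip in N (left out, the last holds). Time passes only in rows, so rows that repeat a pose let the fingers close. It gives the time, the measured TCP pose, the force, the opening and the grip force at its end, in the units of the state.
- env.get_obs(): the state, without advancing time (a new reading comes with each control period).
- env.snapshot(name): name is "scene" or "side" or "wrist"; returns a dict with "color" (400x640x3 uint8, blue, green, red), "fx", "fy", "cx", "cy" (pixels), "camera_from_world" (4x4, takes a point from world to camera coordinates). Camera axes: x right, y down, z forward; pixel columns grow to the right and rows downward; lengths in m; the calibration is good to about 2 mm. A picture is of the moment at which its call begins. There is no depth.
- env.close_job(): hands the job in; it is judged then, once.
The state is a dict: "time_s": time; "joints": joint angles; "joint_vel": joint speeds; "effort": joint torques, N m; "tool_pos": TCP position; "eef_rot": TCP orientation; "wrist_force": force on the tool from outside, world axes, zero at the start; "ft_torque": the same for the moment, N m; "gripper_width": finger opening in m; "finger_force": force on a finger pad.
Only numpy, scipy, OpenCV 4.12 (cv2) and the standard library are available. Lean on these libraries where they do the work, as an engineer would, in place of code of your own. Each camera call takes 0.05 s, during which the arm holds its last target. There are 200 camera calls.

TASK

The round glass tile is lying on the wooden serving board: with your fingertips, gently push it across the board until it drops into the large round recess and lies flat and flush in it. Slide it only, do not lift it or shoot it across, leave the dip dish, glue bottle, jar and cup where they stand, and finish with the hand clear.

Things in the scene. Friction and masses are not known exactly. Their poses are not given: they have to be found in the camera images.
- tile: loose round tile of thick green fused glass with stripes, 100 mm across, 9 mm thick, about 0.18 kg; lies flat on the board's top at the start, between the recesses, its centre 100 to 148 mm from that of the large one. Origin: centre of its underside, z up (yaw means nothing). Too wide and flat to be gripped
- board: serving board of pale wood, 420 mm long (its x axis) by 190 mm wide (y), on rubber feet, top face 26 mm above the table; it does not move and may point any way. Origin: under its centre, at table height, z up. Two round recesses, each 9 mm deep: the large one, 105 mm across, centred at x = +110 mm, y = 0; a small one, 64 mm across, at x = -172 mm, y = +55 mm, holding the dip dish
- recess (a point): centre of the flat floor of the large recess, 9 mm below the board's top face (17 mm above the table); axes as the board's. A seated tile has its origin here, within 3 mm of play, its face level with the board
- dish: small white ceramic dip bowl, 59 mm across, 32 mm high, loose, standing in the small recess (it stands out 23 mm above the board). Origin: centre of its underside
- glue: white squeeze bottle with an orange nozzle, 50 mm across, 130 mm high, loose, standing on the table beside the board. Origin: centre of its underside
- jar: low jar of orange glass frit with a white lid, 66 mm across, 68 mm high, loose, standing on the table beside the board. Origin: centre of its underside
- cup: white ceramic cup without a handle, 80 mm across, 80 mm high, loose, standing on the table beside the board. Origin: centre of its underside

How it is judged:
At the end, for the whole second after the job is handed in: The tile lies at rest, flat (within 2 degrees) on the floor of the large recess (within 2 mm in height, centred within 4 mm), so that its face is flush with the board; dish, glue bottle, jar and cup stand where they stood (dish within 15 mm, the others within 20 mm) (horizontal distance between tile and recess below 0.004 m and z of tile in the frame of recess between -0.003 and 0.002 m and angle between tile's own z axis and vertical below 0.035 rad and linear speed of tile below 0.01 m/s and distance of dish from where it was at the start of the episode below 0.015 m and distance of each of glue, jar, cup from where it was at the start of the episode below 0.02 m); the robot touches nothing.
It fails at once if the tile is lifted more than 8 mm off the board's top face or tipped by more than about 20 degrees (z of tile in the frame of board above 0.034 m or angle between tile's own z axis and vertical above 0.35 rad).
It fails at once if the tile is shot across the board (faster than 0.6 m/s) (linear speed of tile above 0.6 m/s).
It fails at once if the glass is pushed or pressed with more than 25 N (contact force between any of the arm, the fingers and tile above 25 N).
It fails at once if the dip dish is moved more than 15 mm (distance of dish from where it was at the start of the episode above 0.015 m).
It fails at once if the glue bottle, jar or cup is moved more than 20 mm (distance of any of glue, jar, cup from where it was at the start of the episode above 0.02 m).
It also fails if it takes over 38 s, if anything falls off the work surface, if the arm or the gripper's body presses on something with over 40 N, if the wrist force passes 120 N, or if a joint passes its speed limit or range.

## Working session

There is one attempt and no reset: what is moved stays moved. The work goes in short steps, Python scripts to look and compute and a tool call to move; the robot and the scene stay as the last step left them, time stands still between calls to the robot, and variables do not carry over. Pictures are saved under pics/ and viewed, at most 10 in all, crops included, and the job is handed in when it is done.

Besides the shell and the picture viewer there is one more tool, called after "Call:" in YAML: its name, and indented under it one key for each argument. play_rows: Moves the arm, as the interface text tells. Its arguments: {"type":"object","properties":{"linear":{"type":"array"},"delta_rot":{"type":"array"},"hand":{"type":"number"},"squeeze":{"type":"number"}},"required":["linear","delta_rot"]}

```bash
ls; mkdir -p pics
cat > h.py <<'E'
import numpy as np, cv2
from bench import env
from scipy.spatial.transform import Rotation as R
def ray(s,u,v,z):
    T=np.array(s["camera_from_world"]);Rm=T[:3,:3];c=-Rm.T@T[:3,3]
    d=Rm.T@np.array([(u-s["cx"])/s["fx"],(v-s["cy"])/s["fy"],1]);return c+d*(z-c[2])/d[2]
def proj(s,p):
    T=np.array(s["camera_from_world"]);q=T[:3,:3]@np.array(p)+T[:3,3]
    return q[0]/q[2]*s["fx"]+s["cx"],q[1]/q[2]*s["fy"]+s["cy"]
E
python3 - <<'E'
from h import *
import pickle
d={}
for n in ["scene","side"]:
    s=env.snapshot(n);d[n]=s;cv2.imwrite(f"pics/{n}0.png",s["color"])
    T=np.array(s["camera_from_world"]);print(n,-T[:3,:3].T@T[:3,3],s["fx"])
pickle.dump(d,open("d0.pkl","wb"))
o=env.get_obs();print(o["tool_pos"],o["eef_rot"],o["time_s"],R.from_quat(o["eef_rot"],scalar_first=True).as_matrix().round(3))
E
```

```text
pics
scene [ 1.18054014 -0.47501287  1.28324685] 495.037900651448
side [0.43659016 1.00490797 0.65463186] 372.3230745215945
[ 0.27609219 -0.56037756  0.23075112] [-5.16463952e-04  9.73917905e-01  2.26900024e-01 -1.65330230e-04] 0.1 [[ 0.897  0.442 -0.001]
 [ 0.442 -0.897  0.001]
 [-0.    -0.001 -1.   ]]
```

View pics/scene0.png

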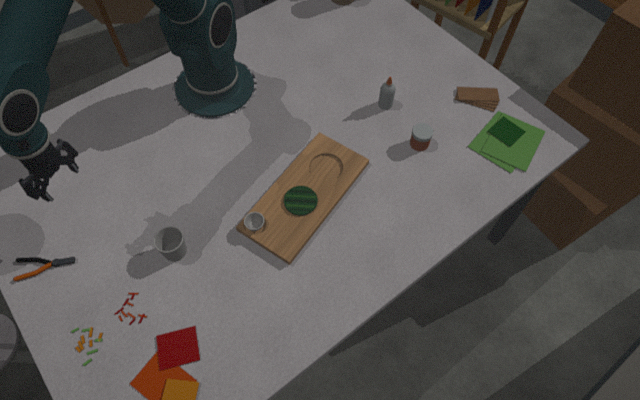

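View pics/side0.png

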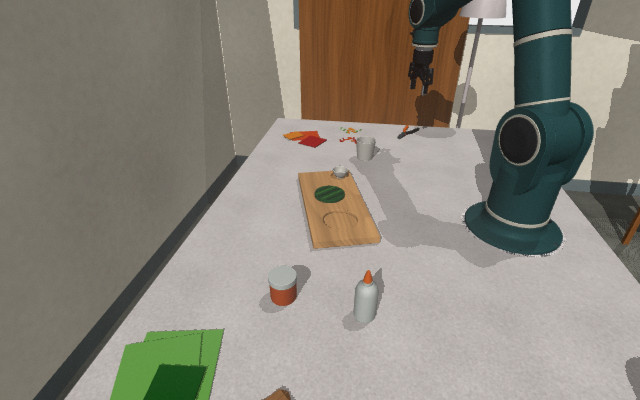

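The scene view shows the board with corners near (320,133), (369,162), (291,262) and (237,228). The tile is at (300,201), the large recess at (326,165), the dish at (254,221), the cup at (170,243), the jar at (421,137) and the glue at (387,95). The side view agrees, with the tile at (330,194) and the recess at (341,218).

```bash
cat >> h.py <<'E'
def top(s,z):  # rectified top view: px = (x-0.2)*1000, (y+0.6)*1000
    P=np.float32([[.3,-.4],[.8,-.4],[.8,.3],[.3,.3]])
    src=np.float32([proj(s,[*p,z]) for p in P]); dst=np.float32((P-[.2,-.6])*1000)
    return cv2.warpPerspective(s["color"],cv2.getPerspectiveTransform(src,dst),(800,1000))
def big(m):
    c=cv2.findContours(m,cv2.RETR_EXTERNAL,cv2.CHAIN_APPROX_NONE)[0]; return max(c,key=cv2.contourArea)
def tile(s,z=.035,roi=None):
    im=top(s,z);h=cv2.cvtColor(im,cv2.COLOR_BGR2HSV);m=cv2.inRange(h,(40,60,10),(95,255,255))
    m[:, :150]=0
    if roi is not None: m=m&roi
    m=cv2.morphologyEx(m,cv2.MORPH_CLOSE,np.ones((9,9)))
    c=big(cv2.morphologyEx(m,cv2.MORPH_OPEN,np.ones((9,9))));(x,y),r=cv2.minEnclosingCircle(c);e=cv2.fitEllipse(cv2.convexHull(c))
    return np.array([x/1000+.2,y/1000-.6]),r,np.array(e[0])/1000+[.2,-.6],e[1]
E
python3 - <<'E'
from h import *
import pickle
d=pickle.load(open("d0.pkl","rb"))
for n,s in d.items():
    im=top(s,.026);h=cv2.cvtColor(im,cv2.COLOR_BGR2HSV)
    m=cv2.inRange(h,(5,55,60),(28,200,255));m=cv2.morphologyEx(m,cv2.MORPH_OPEN,np.ones((9,9)))
    c=cv2.convexHull(big(m));b=cv2.minAreaRect(c);print(n,np.array(b[0])/1000+[.2,-.6],b[1],b[2])
    roi=np.zeros(m.shape,np.uint8);cv2.fillPoly(roi,[c],255)
    print("tile",tile(s,.035,roi))
    for p in cv2.boxPoints(b): print((p/1000+[.2,-.6]).round(4))
    cv2.imwrite(f"pics/top_{n}.png",im[150:700,150:750])
a=d["scene"];print([ray(a,u,v,z)[:2].round(3) for u,v,z in [(254,212,.049),(387,108,0),(421,128,.068),(170,229,.08)]])
E
python3 -c "
import cv2,numpy as np
a=cv2.imread('pics/top_scene.png');b=cv2.imread('pics/top_side.png');cv2.imwrite('pics/tops.png',cv2.resize(np.hstack([a,b]),(800,367)))"
```

```text
scene [ 0.55283572 -0.02281268] (197.2108154296875, 426.7083435058594) 17.289186477661133
tile (array([ 0.56852255, -0.05308649]), 49.5762825012207, array([ 0.56867303, -0.05270233]), (97.51812744140625, 98.7210693359375))
[0.3953 0.1516]
[ 0.5221 -0.2558]
[ 0.7104 -0.1972]
[0.5836 0.2102]
side [ 0.54718509 -0.00969214] (196.44393920898438, 453.2586975097656) 17.354022979736328
tile (array([ 0.56603125, -0.04553125]), 54.594932556152344, array([ 0.56693143, -0.04586426]), (98.05625915527344, 109.7447280883789))
[0.3858 0.1773]
[ 0.521  -0.2553]
[ 0.7085 -0.1967]
[0.5733 0.2359]
[array([ 0.527, -0.186]), array([0.442, 0.411]), array([0.608, 0.394]), array([ 0.447, -0.403])]
```

View pics/tops.png

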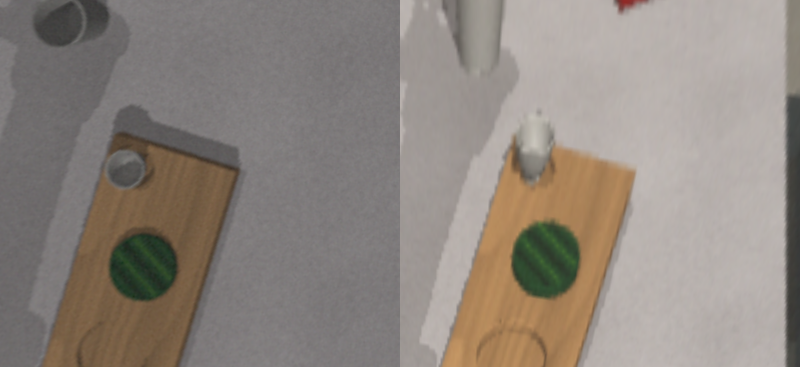

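The tile is about (0.568, -0.053) and the recess about (0.518, 0.081). I'll go above and behind the tile with the fingers across the push direction, then refine with the wrist camera.

Call:
play_rows:
  linear:
    - [48,-25,0]
    - [96,-50,0]
    - [144,-76,0]
    - [192,-101,0]
    - [240,-126,0]
    - [287,-151,0]
    - [335,-176,0]
    - [383,-202,0]
    - [431,-227,0]
    - [479,-252,0]
    - [479,-252,0]
    - [479,-252,0]
    - [479,-252,0]
  delta_rot:
    - [0,0,-0.147]
    - [0,0,-0.294]
    - [0,0,-0.441]
    - [0,0,-0.588]
    - [0,0,-0.735]
    - [0,0,-0.883]
    - [0,0,-1.03]
    - [0,0,-1.177]
    - [0,0,-1.324]
    - [0,0,-1.471]
    - [0,0,-1.471]
    - [0,0,-1.471]
    - [0,0,-1.471]
  hand: 0

```text
time_s: 1.72
tool_pos: [0.594, -0.1242, 0.2312]
eef_rot: [-0.0, 0.571, 0.821, -0.0]
wrist_force: [-1.0, -0.6, -0.6]
gripper_width: 0.0429
finger_force: 0.0
```

Run:
```python
from h import *
import pickle
s=env.snapshot("wrist");cv2.imwrite("pics/w1.png",s["color"]);pickle.dump(s,open("w1.pkl","wb"))
o=env.get_obs();print(o["time_s"],o["tool_pos"],R.from_quat(o["eef_rot"],scalar_first=True).as_matrix().round(3),o["gripper_width"],o["joints"],o["wrist_force"])
T=np.array(s["camera_from_world"]);print(-T[:3,:3].T@T[:3,3])
for p in [(.568,-.053,.035),(.518,.081,.026),(.527,-.186,.049)]: print(proj(s,p))
```

```text
1.775 [ 0.59403325 -0.12407258  0.23125019] [[-0.348  0.937 -0.   ]
 [ 0.937  0.348 -0.   ]
 [-0.    -0.    -1.   ]] 0.042481782842543434 [ 0.52050084  0.42493581 -0.48133166  1.64791027  0.21400442  1.12163716
  0.33808166] [ 0.28099626 -0.24196591 -0.02282919]
[ 0.56868756 -0.05890635  0.37357792]
(np.float64(317.80737722828695), np.float64(107.11828493770814))
(np.float64(317.6837494739368), np.float64(-41.531320458084764))
(np.float64(245.07036777805172), np.float64(205.89302889510998))
```

View pics/w1.png

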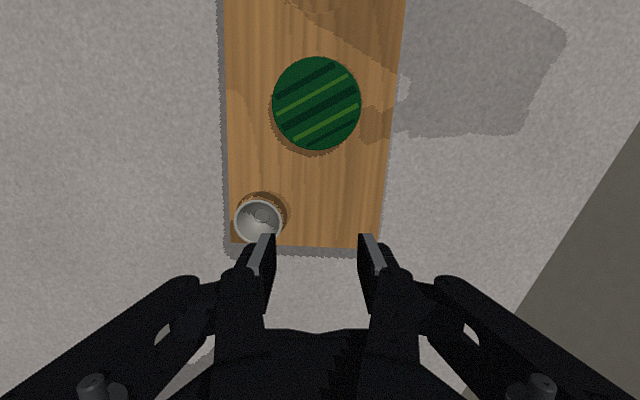

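The wrist view shows the tile at (316,103), the dish at (259,218) and the fingertips at (265,240) and (370,240). The recess lies just above the frame. I'll move 110 mm forward to see both.

Call:
play_rows:
  linear:
    - [55,0,0]
    - [110,0,0]
    - [110,0,0]
    - [110,0,0]
  delta_rot:
    - [0,0,0]
    - [0,0,0]
    - [0,0,0]
    - [0,0,0]

```text
time_s: 2.28
tool_pos: [0.556, -0.0208, 0.2315]
eef_rot: [0.0, 0.57, 0.821, -0.0]
wrist_force: [-0.1, -0.6, -0.1]
gripper_width: 0.0426
finger_force: 0.0
```

Run:
```python
from h import *
import pickle
s=env.snapshot("wrist");pickle.dump(s,open("w2.pkl","wb"));print(env.get_obs()["tool_pos"])
im=top(s,.026)
print("tile",tile(s))
c=im[400:900,150:650].copy()
cv2.imwrite("pics/w2.png",np.hstack([cv2.resize(s["color"],(400,250)),cv2.resize(c,(400,400))[:250]*0]) if 0 else c)
```

```text
[ 0.55610857 -0.02116866  0.2313306 ]
tile (array([ 0.8195, -0.137 ]), 178.5113067626953, array([ 0.83376782, -0.16613696]), (138.7167205810547, 384.856201171875))
```

View pics/w2.png

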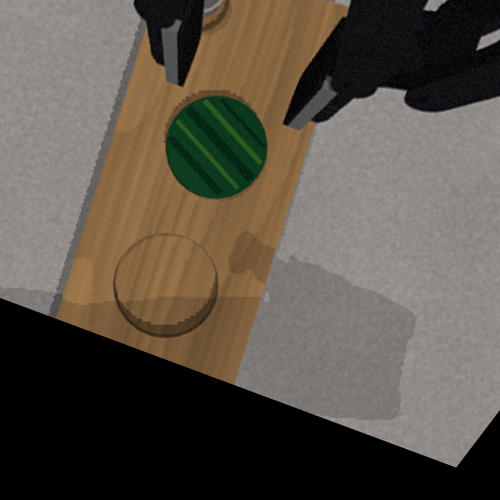

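The rectified wrist view shows the recess circle at about (166,285) and the tile at (216,147), 1 px = 1 mm. Next I'll fit both.

```bash
cat >> h.py <<'E'
def recess(s):
    g=cv2.GaussianBlur(cv2.cvtColor(top(s,.026),cv2.COLOR_BGR2GRAY),(5,5),0)[560:770,230:420]
    c=cv2.HoughCircles(g,cv2.HOUGH_GRADIENT_ALT,1,20,param1=60,param2=.3,minRadius=49,maxRadius=56)
    return None if c is None else [(np.array([x+430,y-40])/1000,r) for x,y,r in c[0]]
ROI=np.zeros((1000,800),np.uint8);ROI[400:760,200:480]=255
E
python3 - <<'E'
from h import *
import pickle
s=pickle.load(open("w2.pkl","rb"))
print(tile(s,.035,ROI));print(recess(s))
im=top(s,.026)[400:900,150:650]
g=cv2.cvtColor(im,cv2.COLOR_BGR2GRAY)
e=cv2.Canny(cv2.GaussianBlur(g,(3,3),0),30,80)
yy,xx=np.nonzero(e)
c=np.array([166,285.])
# board rim: outermost edge near r=52.5, fit with robust lsq
from scipy.optimize import least_squares
for _ in range(4):
    d=np.hypot(xx-c[0],yy-c[1]);k=abs(d-52)<5
    f=least_squares(lambda p:np.hypot(xx[k]-p[0],yy[k]-p[1])-p[2],[*c,52.5],loss="soft_l1",f_scale=.7);c=f.x[:2]
print(f.x,k.sum(),c/1000+[.35,-.2])
# board long edges
h=cv2.cvtColor(im,cv2.COLOR_BGR2HSV);b=cv2.cvtColor(im,cv2.COLOR_BGR2LAB)[:,:,2]
for v in (230,260,290,330):
    r=np.nonzero(b[v]>138)[0];print(v,r.min(),r.max())
o=im.copy();cv2.circle(o,(int(round(c[0])),int(round(c[1]))),52,(0,0,255),1)
cv2.imwrite("pics/w2e.png",np.hstack([cv2.resize(o[210:360,90:240],None,fx=2.6,fy=2.6),cv2.cvtColor(cv2.resize(e[210:360,90:240],None,fx=2.6,fy=2.6),cv2.COLOR_GRAY2BGR)]))
E
```

```text
(array([ 0.56475, -0.051  ]), 49.79530334472656, array([ 0.56503662, -0.05090503]), (98.43244171142578, 99.32113647460938))
[(array([0.517, 0.085], dtype=float32), np.float32(52.16861))]
[165.76779801 284.87247451  51.87237766] 681 [0.5157678  0.08487247]
230 83 281
260 74 272
290 64 263
330 87 250
```

View pics/w2e.png

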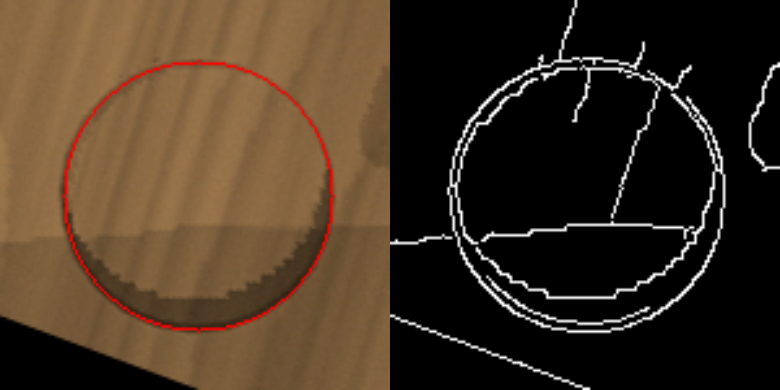

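Recess is (0.516, 0.085) and tile (0.565, -0.051), so the tool axes already line up with the push to within 0.6°. I'll go back 106 mm and descend behind the tile.

Call:
play_rows:
  linear:
    - [-53,-1,0]
    - [-106,-2,0]
    - [-106,-2,55]
    - [-106,-2,110]
    - [-106,-2,150]
    - [-106,-2,180]
    - [-106,-2,195]
    - [-106,-2,200]
    - [-106,-2,204]
    - [-106,-2,204]
    - [-106,-2,204]
  delta_rot:
    - [0,0,0]
    - [0,0,0]
    - [0,0,0.01]
    - [0,0,0.01]
    - [0,0,0.01]
    - [0,0,0.01]
    - [0,0,0.01]
    - [0,0,0.01]
    - [0,0,0.01]
    - [0,0,0.01]
    - [0,0,0.01]

```text
time_s: 3.7
tool_pos: [0.5916, -0.1199, 0.0279]
eef_rot: [0.0, 0.574, 0.819, 0.0]
wrist_force: [-1.0, 0.5, -0.3]
gripper_width: 0.0427
finger_force: 0.0
```

Run:
```python
from h import *
a=env.snapshot("wrist")["color"];b=env.snapshot("side")["color"][130:230,250:410]
cv2.imwrite("pics/d1.png",np.hstack([a[::2,::2],cv2.resize(b,(320,200))]))
print(env.get_obs()["wrist_force"],env.get_obs()["tool_pos"])
```

```text
[ 0.03130712 -0.88585892 -0.3817521 ] [ 0.59148185 -0.11988777  0.02773098]
```

View pics/d1.png

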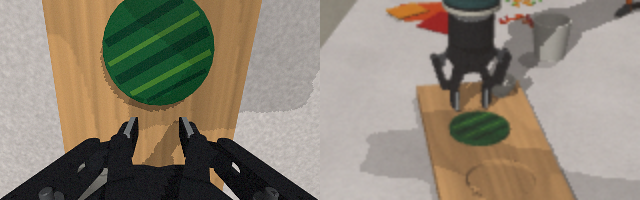

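The fingers are down behind the tile, straddling its centre line, with no contact. Starting the slow push.

Call:
play_rows:
  linear:
    - [6,0,0]
    - [12,0,0]
    - [18,0,0]
    - [24,0,0]
    - [30,0,0]
    - [37,0,0]
    - [44,0,0]
    - [52,0,0]
    - [60,0,0]
    - [68,0,0]
    - [76,0,0]
    - [84,0,0]
    - [92,0,0]
    - [100,0,0]
    - [107,0,0]
    - [114,0,0]
    - [120,0,0]
    - [125,0,0]
    - [128,0,0]
    - [128,0,0]
  delta_rot:
    - [0,0,0]
    - [0,0,0]
    - [0,0,0]
    - [0,0,0]
    - [0,0,0]
    - [0,0,0]
    - [0,0,0]
    - [0,0,0]
    - [0,0,0]
    - [0,0,0]
    - [0,0,0]
    - [0,0,0]
    - [0,0,0]
    - [0,0,0]
    - [0,0,0]
    - [0,0,0]
    - [0,0,0]
    - [0,0,0]
    - [0,0,0]
    - [0,0,0]

```text
time_s: 6.3
tool_pos: [0.5475, 0.0007, 0.0273]
eef_rot: [-0.0, 0.574, 0.819, 0.0]
wrist_force: [0.6, 0.4, -0.4]
gripper_width: 0.0427
finger_force: 0.0
```

```bash
cat > m.py <<'E'
from h import *
import sys
s=env.snapshot("wrist");o=env.get_obs();p=np.array(o["tool_pos"]);M=R.from_quat(o["eef_rot"],scalar_first=True).as_matrix()
for z in (.035,):
    t=tile(s,z,ROI);c=t[2];print("wrist",c,t[3],"tile rel TCP fwd,lat", (M.T@np.append(c-p[:2],0)*1000).round(1)[:2])
s2=env.snapshot("scene");t2=tile(s2,.035,ROI);print("scene",t2[2],t2[3])
rc=np.array([.516,.085]);print("recess rel tcp",(M.T@np.append(rc-p[:2],0)*1000).round(1)[:2],"err",(rc-c)*1000)
print(p,o["wrist_force"],o["time_s"])
a=s["color"];b=top(s2,.026)[560:770,200:480]
cv2.imwrite(sys.argv[1],np.hstack([cv2.resize(a,(480,300)),cv2.resize(b,(320,240)) if 0 else cv2.resize(b,(320,300))]))
E
python3 m.py pics/p1.png
```

```text
wrist [0.52737    0.05355389] (97.71639251708984, 99.93909454345703) tile rel TCP fwd,lat [56.7 -0.9]
scene [0.43649338 0.12984735] (44.1548957824707, 94.61787414550781)
recess rel tcp [90.2 -0.9] err [-11.36999512  31.44610596]
[5.47600268e-01 5.37644202e-04 2.72630743e-02] [ 0.18136031 -0.0142569   0.88385792] 6.35
```

View pics/p1.png

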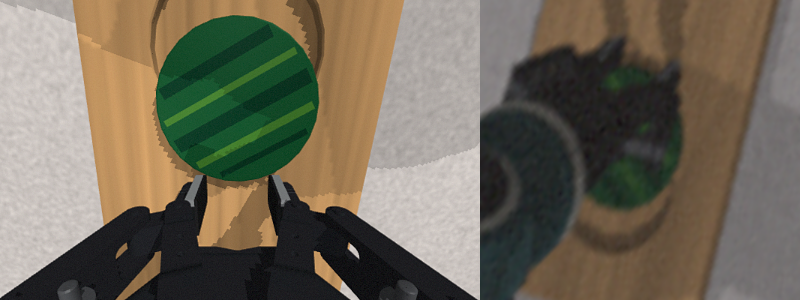

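The tile is 56.7 mm ahead of the TCP and in line with the recess, with 33.5 mm left to go. I'll push on slowly, easing off at the end.

Call:
play_rows:
  linear:
    - [4,0,0]
    - [9,0,0]
    - [14,0,0]
    - [19,0,0]
    - [23,0,0]
    - [26,0,0]
    - [28,0,0]
    - [29,0,0]
    - [30,0,0]
    - [31,0,0]
    - [32,0,0]
    - [32.5,0,0]
    - [33,0,0]
    - [33.5,0,0]
    - [33.5,0,0]
  delta_rot:
    - [0,0,0]
    - [0,0,0]
    - [0,0,0]
    - [0,0,0]
    - [0,0,0]
    - [0,0,0]
    - [0,0,0]
    - [0,0,0]
    - [0,0,0]
    - [0,0,0]
    - [0,0,0]
    - [0,0,0]
    - [0,0,0]
    - [0,0,0]
    - [0,0,0]

```text
time_s: 8.28
tool_pos: [0.5362, 0.0321, 0.0273]
eef_rot: [-0.0, 0.574, 0.819, 0.0]
wrist_force: [0.7, -0.4, 0.2]
gripper_width: 0.043
finger_force: 0.0
```

```bash
python3 m.py pics/p2.png
```

```text
wrist [0.5162579  0.08355804] (92.11459350585938, 92.57830047607422) tile rel TCP fwd,lat [55.3 -1.1]
scene [0.52567932 0.11373175] (26.764339447021484, 54.991703033447266)
recess rel tcp [56.7 -0.9] err [-0.25790405  1.44195557]
[0.53618145 0.03199591 0.02728822] [-0.56569071 -0.11327454  0.3490653 ] 8.325
```

View pics/p2.png

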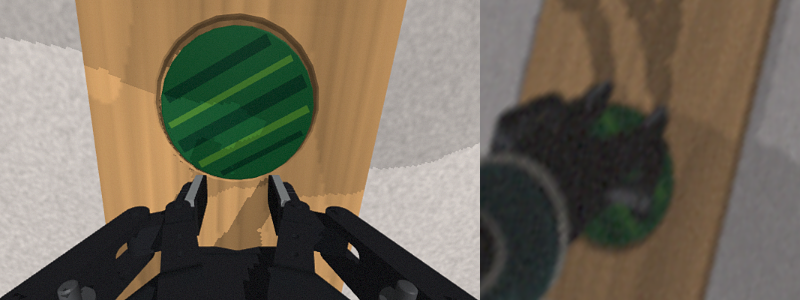

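The tile shrank from 99 to 92 mm in the fixed-height view and the recess rim shows all around it, so it has dropped in. I'll back off and rise.

Call:
play_rows:
  linear:
    - [-5,0,0]
    - [-15,0,0]
    - [-30,0,-5]
    - [-30,0,-40]
    - [-35,0,-90]
    - [-40,0,-140]
    - [-40,0,-180]
    - [-40,0,-180]
    - [-40,0,-180]
    - [-40,0,-180]
  delta_rot:
    - [0,0,0]
    - [0,0,0]
    - [0,0,0]
    - [0,0,0]
    - [0,0,0]
    - [0,0,0]
    - [0,0,0]
    - [0,0,0]
    - [0,0,0]
    - [0,0,0]

```text
time_s: 9.62
tool_pos: [0.5494, -0.006, 0.2063]
eef_rot: [-0.001, 0.574, 0.819, -0.0]
wrist_force: [0.6, -0.0, 0.0]
gripper_width: 0.0429
finger_force: 0.0
```

Run:
```python
from h import *
s=env.snapshot("wrist")
for z in (.026,.035): t=tile(s,z,ROI);print(z,t[2],t[3],t[1])
cv2.imwrite("pics/f.png",np.hstack([cv2.resize(top(s,.026)[600:770,240:410],(400,400)),cv2.resize(env.snapshot("side")["color"],(400,400))]))
```

```text
0.026 [0.51648151 0.08260931] (98.49602508544922, 98.9229736328125) 49.5965576171875
0.035 [0.51677588 0.08192651] (95.61268615722656, 96.15533447265625) 48.193885803222656
```

View pics/f.png

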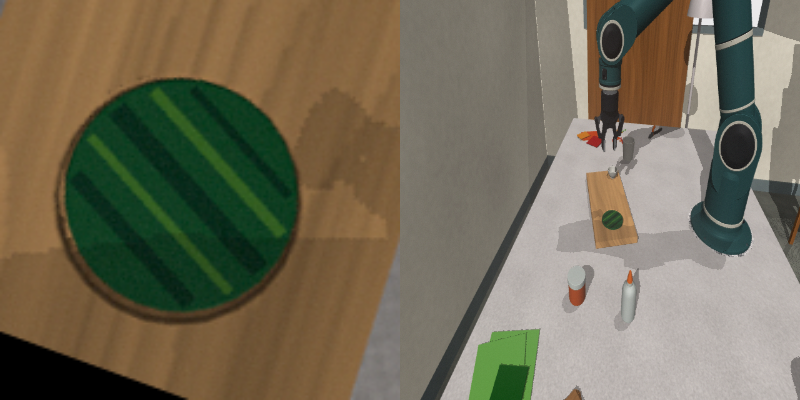

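At the board-top plane the tile measures its usual 98.5 mm and is evenly round. It is flush, lies inside the rim gap, and the hand is clear, so I'm handing in.

```bash
python3 -c "
from bench import env
print(env.close_job())"
```

```text
the job is handed in; nothing more can be done
None
```

I slid the tile across the board into the large recess; the last wrist picture shows it flat and flush, the hand is clear, and the job is handed in (hand-in returned no verdict).

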